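Lid the weighed candle, tray it and zero the balance

ROBOT

A 7-joint arm with a two-finger parallel gripper is mounted at the origin on the work surface. World frame = base frame: x ahead of the robot, y to its left, z up, the work surface at z = 0. Lengths are in m, angles in rad, forces in N, time in s.
With the tool pointing down it reaches from about 0.4 to 0.875 m from the base axis. Payload 6.5 kg.
Tool frame: the origin (TCP) lies midway between the tips of the shut fingers; the grasp point (between the pads) lies 19 mm behind it (bot.hold_point_z is the distance from the TCP to the grasp point, in m); z points along the fingers, y is the line along which they close (so a half turn about z gives the same grasp; the last joint's range is limited). The gripper opens to 88 mm and grips with 3 to 60 N. Pads are 18 mm wide; open, the fingers measure 123 mm over their backs; the gripper's body (75 mm by 187 mm) begins 45 mm behind the grasp point.
Start: joints at [-0.066, 0.536, -0.004, 1.538, 0.003, 1.067, -0.071], TCP at [0.65, 0, 0.239] pointing down, gripper open.
Joint ranges: [-2.7, 2.7], [-0.37, 2.16], [-1.27, 1.26], [0.24, 2.4], [-1.31, 4.45], [0.19, 1.91], [-2.76, 2.76]. Speed limits (rad/s): [2.39, 2.39, 3.14, 3.14, 3.14, 3.14, 3.14].

INTERFACE

Orientations are given as a 3x3 rotation matrix whose columns are the frame's x, y, z axes.
In Python, from bench import bot gives the robot as it stands.
- The arm moves only by the tool send_rows, never from a script. Its argument "commands" is one flat list of numbers, 7 for each row, row after row: the turn, a rotation vector about the world's x, y, z in rad, then the shift along the world's x, y, z in mm, then the opening, from 0 (shut) to 1 (fully open). A call has 1 to 5 rows; each row shifts and turns the commanded pose from where the row before left it; what a row does not reach is not made up. A row lasts 1/8 s, in which the tool goes at most 62.5 mm and 10.7 degrees, less where a joint would pass 70% of its speed; a pose out of reach is approached as far as the arm can. A call with a gripper value outside its range is refused whole. The fingers move at their own pace and stop on an object; "squeeze" is the grip in N (left out, the last holds). Time passes only in rows, so rows that do not move let the fingers close. It gives the time, the measured TCP pose, the force, the opening and the grip force at its end, in the units of the state.
- bot.read_state(): the state, without advancing time (a new reading comes with each control period).
- bot.get_image(name): name is "scene" or "side" or "wrist"; returns the picture (480x640x3 uint8, red, green, blue); there is no depth.
- bot.get_calibration(name): a dict with "fx", "fy", "cx", "cy" (pixels), "world_to_cam" (4x4, takes a point from world to camera coordinates). Camera axes: x right, y up, looking along -z (the intrinsics and any distortion apply to the point x, -y, -z); pixel columns grow to the right and rows downward; lengths in m; the calibration is good to about 2 mm. A picture is of the moment at which its call begins: read the wrist's pose just before it. get_calibration takes no time and is no camera call; for the wrist camera it gives the pose at the moment of the call.
- bot.sign_off(): hands the job in; it is judged then, once.
Trained networks look in the newest picture that a camera, given by its name, has taken for a name from the list of things; names that differ only in an ending like _2 or _b are one class to them, and where a whole thing is asked for, a point or a joint stands for the part that bears it (a point fixed in the world has none). Each returns a list of dicts, best first, with "p" (0 to 1); they miss things now and then, are a little off and sometimes report something else, mostly with a low value. They report only what shows in the picture. A call takes as long as a camera call. They do not tell look-alikes from the thing itself.
- bot.spot_in(name, camera): "xy" ([column, row] in pixels, amid what is visible of it).
- bot.tip_of(name, camera): "xy" ([column, row] in pixels: a listed point, or the origin of a listed thing).
The state is a dict: "time_s": time; "joint_pos": joint angles; "qvel": joint speeds; "tau": joint torques, N m; "ee_pos": TCP position; "tcp_rot": TCP orientation; "ft_force": force on the tool from outside, world axes, zero at the start; "ft_torque": the same for the moment, N m; "gripper_width": opening from 0.0 (shut) to 1.0 (fully open); "grip_force": force on a finger pad.
Only numpy, scipy, OpenCV 4.12 (cv2) and the standard library are available. Lean on these libraries where they do the work, as an engineer would, in place of code of your own. Each camera call takes 0.05 s, during which the arm holds its last target. There are 200 camera calls.

TASK

The candle standing on the balance has been weighed: find the aluminium lid that fits its jar and put it on, properly seated, while the jar still stands on the pan. Then move the closed candle, keeping it upright, into the empty bay of the wooden tray, and finally press the balance's white button fully down to zero it. Leave the other candles and lids and everything else on the bench where they are.

Things in the scene. Friction and masses are not known exactly. Their poses are not given: they have to be found in the camera images.
- jar_small: open straight-sided clear glass candle jar, small size: 48 mm outside diameter, 40 mm inside, 60 mm tall, part filled with hard tan wax (wax 20 mm below the rim); origin at the centre of its underside, z up. The three jars differ only in diameter; one of them stands on the balance pan at the start, the other two on the wooden riser
- jar_medium: open straight-sided clear glass candle jar, medium size: 56 mm outside diameter, 48 mm inside, 60 mm tall, part filled with hard tan wax (wax 20 mm below the rim); origin at the centre of its underside, z up. The three jars differ only in diameter; one of them stands on the balance pan at the start, the other two on the wooden riser
- jar_large: open straight-sided clear glass candle jar, large size: 64 mm outside diameter, 56 mm inside, 60 mm tall, part filled with hard tan wax (wax 20 mm below the rim); origin at the centre of its underside, z up. The three jars differ only in diameter; one of them stands on the balance pan at the start, the other two on the wooden riser
- lid_small: plain aluminium lid for the 48 mm jar: 48 mm disc (5 to 10 mm above the origin); under it a 5 mm deep step, 35 mm across, that sits loosely inside the jar mouth; on top a round knob 22 mm across (10 to 24 mm above the origin). Origin: centre of the underside of the step, z up; seated, it is 55 mm above the jar's origin. Lies step down on a grey sheet 3 mm thick
- lid_medium: plain aluminium lid for the 56 mm jar: 56 mm disc (5 to 10 mm above the origin); under it a 5 mm deep step, 43 mm across, that sits loosely inside the jar mouth; on top a round knob 22 mm across (10 to 24 mm above the origin). Origin: centre of the underside of the step, z up; seated, it is 55 mm above the jar's origin. Lies step down on a grey sheet 3 mm thick
- lid_large: plain aluminium lid for the 64 mm jar: 64 mm disc (5 to 10 mm above the origin); under it a 5 mm deep step, 51 mm across, that sits loosely inside the jar mouth; on top a round knob 22 mm across (10 to 24 mm above the origin). Origin: centre of the underside of the step, z up; seated, it is 55 mm above the jar's origin. Lies step down on a grey sheet 3 mm thick
- pan (a point): centre of the top of the balance's round steel pan (132 mm diameter, 55 mm above the bench); the balance is a low grey and dark blue box 230 x 170 mm and 39 mm high; x points away from its front panel
- tare (a joint): the balance's zero button, travel in m: 0 released, 0.005 fully pressed; springs back; about 4 N
- tare_top (a point): centre of the top face of the zero button when released: a white round push button of 24 mm diameter, pressed straight down, on the front panel of the balance
- free_bay (a point): centre of the floor, 6 mm above the bench, of the empty bay of the wooden tray for finished candles; the tray is 220 x 130 mm with 16 mm high walls 6 mm thick and a divider across its middle; the bay is about 101 x 118 mm inside (along x, y of this point's frame)
- tin: bystander: round steel tin, 52 mm diameter, 28 mm high, in the other bay of the tray; origin at the centre of its underside
- tealight: bystander: small steel tealight cup without knob, 36 mm diameter, 14 mm high, on the grey sheet among the lids; origin at the centre of its underside
- spatula: bystander: spatula 250 mm long, lying on the bench beside the lid sheet, on the robot's left; origin at its middle
- beaker: bystander: empty glass beaker, 80 mm diameter, 95 mm high, beyond the balance; origin at the centre of its underside
- bottle: bystander: amber bottle, 56 mm diameter, 120 mm high, beyond the tray; origin at the centre of its underside
- pot: bystander: small white pot, 44 mm diameter, 45 mm high, near the bottle; origin at the centre of its underside
Not all that is in view belongs to the job. What is shaped like the lid_small but green is not meant.

How it is judged:
On the way, in this order (a step that is already met when the one before it is completed fails the run):
1. the matching lid is seated on the jar on the balance pan (((z of lid_small in the frame of jar_small between 0.052 and 0.0575 m and horizontal distance between lid_small and jar_small below 0.005 m and angle between lid_small's own z axis and vertical below 0.08 rad and horizontal distance between jar_small and pan below 0.05 m and z of jar_small in the frame of pan between -0.004 and 0.005 m and distance of each of jar_medium, lid_medium, jar_large, lid_large from where it was at the start of the episode below 0.03 m) or (z of lid_medium in the frame of jar_medium between 0.052 and 0.0575 m and horizontal distance between lid_medium and jar_medium below 0.005 m and angle between lid_medium's own z axis and vertical below 0.08 rad and horizontal distance between jar_medium and pan below 0.05 m and z of jar_medium in the frame of pan between -0.004 and 0.005 m and distance of each of jar_small, lid_small, jar_large, lid_large from where it was at the start of the episode below 0.03 m) or (z of lid_large in the frame of jar_large between 0.052 and 0.0575 m and horizontal distance between lid_large and jar_large below 0.005 m and angle between lid_large's own z axis and vertical below 0.08 rad and horizontal distance between jar_large and pan below 0.05 m and z of jar_large in the frame of pan between -0.004 and 0.005 m and distance of each of jar_small, lid_small, jar_medium, lid_medium from where it was at the start of the episode below 0.03 m))), for 0.2 s.
2. the closed candle stands upright in the empty bay of the tray, lid still seated, let go (((z of lid_small in the frame of jar_small between 0.052 and 0.0575 m and horizontal distance between lid_small and jar_small below 0.005 m and angle between each of lid_small, jar_small's own z axis and vertical below 0.08 rad and x of jar_small in the frame of free_bay between -0.035 and 0.035 m and y of jar_small in the frame of free_bay between -0.045 and 0.045 m and z of jar_small in the frame of free_bay between -0.004 and 0.004 m and linear speed of jar_small below 0.02 m/s and angular speed of jar_small below 0.2 rad/s and contact force between the fingers and jar_small below 0.1 N) or (z of lid_medium in the frame of jar_medium between 0.052 and 0.0575 m and horizontal distance between lid_medium and jar_medium below 0.005 m and angle between each of lid_medium, jar_medium's own z axis and vertical below 0.08 rad and x of jar_medium in the frame of free_bay between -0.035 and 0.035 m and y of jar_medium in the frame of free_bay between -0.045 and 0.045 m and z of jar_medium in the frame of free_bay between -0.004 and 0.004 m and linear speed of jar_medium below 0.02 m/s and angular speed of jar_medium below 0.2 rad/s and contact force between the fingers and jar_medium below 0.1 N) or (z of lid_large in the frame of jar_large between 0.052 and 0.0575 m and horizontal distance between lid_large and jar_large below 0.005 m and angle between each of lid_large, jar_large's own z axis and vertical below 0.08 rad and x of jar_large in the frame of free_bay between -0.035 and 0.035 m and y of jar_large in the frame of free_bay between -0.045 and 0.045 m and z of jar_large in the frame of free_bay between -0.004 and 0.004 m and linear speed of jar_large below 0.02 m/s and angular speed of jar_large below 0.2 rad/s and contact force between the fingers and jar_large below 0.1 N))), for 0.2 s.
3. the balance's button is pressed down after that (value of joint tare above 0.0035 m), for 0.05 s.
At the end, for the whole second after the job is handed in: The jar that began on the balance stands upright (within about 5 degrees) on the floor of the tray's empty bay with its own size of lid seated flat and centred within 5 mm, both at rest; the button has sprung back; the other two candles and two lids are within 30 mm of where they began (((z of lid_small in the frame of jar_small between 0.052 and 0.0575 m and horizontal distance between lid_small and jar_small below 0.005 m and angle between each of lid_small, jar_small's own z axis and vertical below 0.08 rad and x of jar_small in the frame of free_bay between -0.035 and 0.035 m and y of jar_small in the frame of free_bay between -0.045 and 0.045 m and z of jar_small in the frame of free_bay between -0.004 and 0.004 m and distance of each of jar_medium, lid_medium, jar_large, lid_large from where it was at the start of the episode below 0.03 m and linear speed of each of jar_small, lid_small below 0.02 m/s and angular speed of each of jar_small, lid_small below 0.2 rad/s) or (z of lid_medium in the frame of jar_medium between 0.052 and 0.0575 m and horizontal distance between lid_medium and jar_medium below 0.005 m and angle between each of lid_medium, jar_medium's own z axis and vertical below 0.08 rad and x of jar_medium in the frame of free_bay between -0.035 and 0.035 m and y of jar_medium in the frame of free_bay between -0.045 and 0.045 m and z of jar_medium in the frame of free_bay between -0.004 and 0.004 m and distance of each of jar_small, lid_small, jar_large, lid_large from where it was at the start of the episode below 0.03 m and linear speed of each of jar_medium, lid_medium below 0.02 m/s and angular speed of each of jar_medium, lid_medium below 0.2 rad/s) or (z of lid_large in the frame of jar_large between 0.052 and 0.0575 m and horizontal distance between lid_large and jar_large below 0.005 m and angle between each of lid_large, jar_large's own z axis and vertical below 0.08 rad and x of jar_large in the frame of free_bay between -0.035 and 0.035 m and y of jar_large in the frame of free_bay between -0.045 and 0.045 m and z of jar_large in the frame of free_bay between -0.004 and 0.004 m and distance of each of jar_small, lid_small, jar_medium, lid_medium from where it was at the start of the episode below 0.03 m and linear speed of each of jar_large, lid_large below 0.02 m/s and angular speed of each of jar_large, lid_large below 0.2 rad/s)) and value of joint tare below 0.002 m); the robot touches nothing.
It fails at once if a bystander is moved more than 30 mm (distance of any of tin, tealight, spatula, beaker, bottle, pot from where it was at the start of the episode above 0.03 m).
It fails at once if a candle is tipped by more than about 30 degrees (angle between any of jar_small, jar_medium, jar_large's own z axis and vertical above 0.52 rad).
It also fails if it takes over 67 s, if anything falls off the work surface, if the arm or the gripper's body presses on something with over 40 N, if the wrist force passes 120 N, or if a joint passes its speed limit or range.

## Working session

There is one attempt and no reset: what is moved stays moved. The work goes in short steps, Python scripts to look and compute and a tool call to move; the robot and the scene stay as the last step left them, time stands still between calls to the robot, and variables do not carry over. Pictures are saved under pics/ and viewed, at most 13 in all, crops included, and the job is handed in when it is done.

Besides the shell and the picture viewer there is one more tool, called after ">>>" by a JSON object that holds its "op" and its "data", one argument or row to a line. send_rows: Moves the arm, as the interface text tells. Its arguments: {"type":"object","properties":{"commands":{"type":"array","items":{"type":"number"}},"squeeze":{"type":"number"}},"required":["commands"]}

```bash
mkdir -p pics; ls; cat > h.py <<'E'
import numpy as np, cv2
from bench import bot
def ray(cam,xy,c=None):
    c=c or bot.get_calibration(cam); M=np.array(c["world_to_cam"]); R=M[:3,:3]; o=-R.T@M[:3,3]
    d=R.T@np.array([(xy[0]-c["cx"])/c["fx"],-(xy[1]-c["cy"])/c["fy"],-1]); return o,d
def at(cam,xy,z,c=None):
    o,d=ray(cam,xy,c); return (o+d*(z-o[2])/d[2]).round(4)
def save(cam,n):
    im=bot.get_image(cam); cv2.imwrite(f"pics/{n}.png",cv2.cvtColor(im,cv2.COLOR_RGB2BGR)); return im
E
python3 - <<'E'
from h import *
c=bot.get_calibration("scene"); print(c)
for cam in ("scene","side"):
    save(cam,cam+"0")
    for n,z in dict(jar_small=0,jar_medium=0,jar_large=0,lid_small=.003,lid_medium=.003,lid_large=.003,pan=.055,tare_top=.04,free_bay=.006,tin=.006,tealight=.003).items():
        print(cam,n,[(np.round(d["xy"]).tolist(),round(d["p"],2),at(cam,d["xy"],z).tolist()) for d in bot.tip_of(n,cam)[:4]])
E
```

```text
pics
{'fx': 486.1532595461351, 'fy': 486.1532595461351, 'cx': 321.214472716478, 'cy': 239.37631956869413, 'world_to_cam': array([[-0.5751461 ,  0.81794897,  0.012901  ,  0.26252481],
       [-0.70547985, -0.50392299,  0.49835711,  0.4018996 ],
       [ 0.4141318 ,  0.27752675,  0.86687586, -1.36393387],
       [ 0.        ,  0.        ,  0.        ,  1.        ]])}
scene jar_small [([287.0, 217.0], 0.85, [0.5296, -0.0488, 0.0])]
scene jar_medium [([364.0, 357.0], 0.9, [0.7082, 0.2832, 0.0]), ([297.0, 175.0], 0.65, [0.4142, -0.1038, -0.0])]
scene jar_large [([326.0, 325.0], 0.84, [0.6968, 0.18, 0.0]), ([241.0, 300.0], 0.67, [0.7572, -0.0004, 0.0])]
scene lid_small [([416.0, 249.0], 0.74, [0.4281, 0.246, 0.003]), ([466.0, 232.0], 0.63, [0.3199, 0.3188, 0.003]), ([432.0, 212.0], 0.59, [0.3169, 0.2278, 0.003])]
scene lid_medium [([380.0, 272.0], 0.84, [0.527, 0.2094, 0.003])]
scene lid_large [([421.0, 292.0], 0.93, [0.5147, 0.3066, 0.003])]
scene pan [([287.0, 224.0], 0.8, [0.57, -0.0146, 0.055]), ([361.0, 356.0], 0.33, [0.7257, 0.2822, 0.055]), ([294.0, 172.0], 0.31, [0.4445, -0.09, 0.0
[... 264 characters left out ...]
0.075, 0.0])]
side jar_medium []
side jar_large [([220.0, 250.0], 0.55, [0.7534, 0.1413, 0.0])]
side lid_small [([386.0, 358.0], 0.97, [0.3136, 0.2295, 0.003]), ([319.0, 341.0], 0.69, [0.4409, 0.2539, 0.003]), ([366.0, 396.0], 0.64, [0.3121, 0.3185, 0.003])]
side lid_medium [([294.0, 307.0], 0.65, [0.5248, 0.2061, 0.003])]
side lid_large [([270.0, 344.0], 0.92, [0.5177, 0.3057, 0.003])]
side pan [([328.0, 212.0], 0.71, [0.5738, -0.0284, 0.055])]
side tare_top [([388.0, 214.0], 0.61, [0.4626, -0.1027, 0.04])]
side free_bay [([393.0, 156.0], 0.82, [0.5593, -0.3561, 0.006])]
side tin [([431.0, 169.0], 0.83, [0.4519, -0.3501, 0.006])]
side tealight [([351.0, 320.0], 0.81, [0.41, 0.1809, 0.003])]
```

View pics/scene0.png

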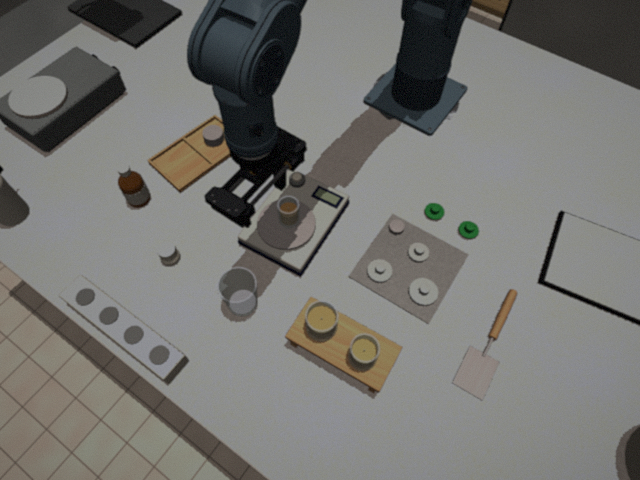

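View pics/side0.png

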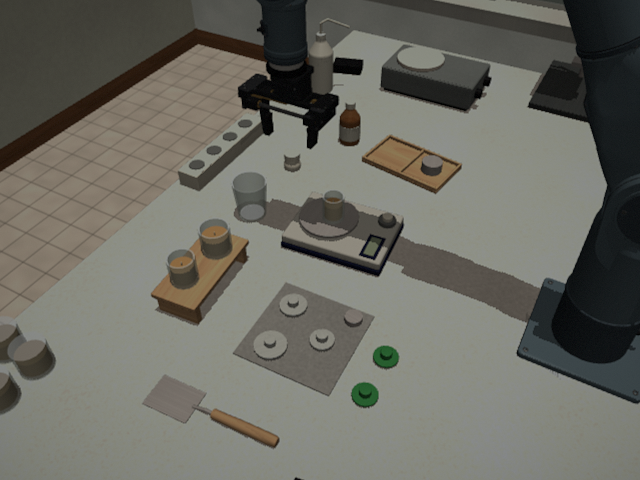

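Scene view: the small jar stands on the pan at about (288,207), the riser holds the two larger jars, and the small lid is at (418,251) next to the tealight at (397,227). The button is at (297,180) and the empty bay at (182,163). The two green look-alikes are at (434,211) and (468,230). The side view agrees, with the jar at (333,205) and the lid at (321,339).

```bash
python3 - <<'E'
from h import *
def tri(a,b):
    A=[];B=[]
    for cam,xy in (("scene",a),("side",b)):
        o,d=ray(cam,xy); d/=np.linalg.norm(d); P=np.eye(3)-np.outer(d,d); A.append(P);B.append(P@o)
    return np.linalg.lstsq(np.vstack(A),np.hstack(B),rcond=None)[0].round(4)
for n in ("jar_small","pan","lid_small"):
    a=bot.tip_of(n,"scene")[0]["xy"]; 
    b=bot.tip_of(n,"side"); b=b[1 if n=="lid_small" else 0]["xy"]; print(n,tri(a,b),a,b)
print("button",tri((297,180),(388,217)))
s=bot.read_state(); print(s["ee_pos"],s["tcp_rot"],s["gripper_width"],s["ft_force"])
c=bot.get_calibration("wrist"); o,d=ray("wrist",(320,240)); print(o,d,c["fx"])
for n in("jar_small","pan","tare_top"): print(n,bot.spot_in(n,"scene")[:1],bot.spot_in(n,"side")[:1])
E
```

```text
jar_small [ 0.559  -0.0217  0.0567] [286.8, 217.2] [331.8, 216.6]
pan [ 0.5705 -0.0156  0.0623] [286.9, 223.9] [328.4, 212.3]
lid_small [0.4363 0.2521 0.0101] [416.0, 249.2] [319.2, 340.7]
button [ 0.4539 -0.0745  0.0518]
[6.49995993e-01 1.71943341e-05 2.38701646e-01] [[-9.43753794e-05  9.99999996e-01 -4.84634011e-06]
 [ 9.99999994e-01  9.43751521e-05 -4.68728592e-05]
 [-4.68724016e-05 -4.85076373e-06 -9.99999999e-01]] 1.0002485559757004 [-0.41141932  0.08863691  0.06987872]
[0.64985493 0.08458793 0.38472878] [-0.02127862 -0.33713696 -0.94154546] 417.5924717563272
jar_small [{'xy': [297.2, 229.7], 'p': 0.62}] [{'xy': [331.3, 205.0], 'p': 0.91}]
pan [{'xy': [297.7, 227.3], 'p': 0.92}] [{'xy': [347.0, 232.6], 'p': 0.81}]
tare_top [{'xy': [295.0, 175.9], 'p': 0.62}] [{'xy': [389.2, 215.3], 'p': 0.66}]
```

>>> {"op": "send_rows", "data": {
  "commands": [0,0,0,-36,42,0,0.5,0,0,0,-36,42,-5,0.5,0,0,0,-36,42,-10,0.5,0,0,0,-36,42,-10,0.5,0,0,0,-36,42,-10,0.5]
}}

```text
time_s: 2.42
ee_pos: [0.4689, 0.2113, 0.2037]
tcp_rot: [[0.0, 1.0, 0.001], [1.0, -0.0, 0.0], [0.0, 0.001, -1.0]]
ft_force: [0.1, -0.2, 0.2]
gripper_width: 0.502
grip_force: 0.0
```

>>> {"op": "send_rows", "data": {
  "commands": [0,0,0,-36,42,-10,0.5,0,0,0,0,0,0,0.5,0,0,0,0,0,0,0.5]
}}

```text
time_s: 2.8
ee_pos: [0.4346, 0.2516, 0.1939]
tcp_rot: [[0.0, 1.0, 0.001], [1.0, -0.0, -0.0], [-0.0, 0.001, -1.0]]
ft_force: [0.9, 0.2, -0.4]
gripper_width: 0.502
grip_force: 0.0
```

```bash
python3 - <<'E'
from h import *
s=bot.read_state(); print(s["time_s"],s["ee_pos"],s["gripper_width"])
im=save("wrist","w1")
for n in("lid_small","tealight"): print(n,[(d["xy"],d["p"],at("wrist",d["xy"],.003)) for d in bot.tip_of(n,"wrist")])
g=cv2.cvtColor(im,cv2.COLOR_RGB2GRAY)
for n in("jar_small","pan"): print(n,[(d["xy"],d["p"],at("scene",d["xy"],.055)) for d in (bot.get_image("scene"),bot.tip_of(n,"scene"))[1][:2]])
E
```

```text
2.8 [0.43459066 0.25156111 0.19393951] 0.5024074706004131
lid_small [([189.6, 223.7], 0.89, array([0.3174, 0.2295, 0.003 ])), ([333.3, 196.3], 0.7, array([0.4389, 0.2531, 0.003 ])), ([177.0, 111.5], 0.56, array([0.3177, 0.3207, 0.003 ]))]
tealight [([298.7, 280.2], 0.9, array([0.4083, 0.1769, 0.003 ]))]
jar_small [([288.7, 219.1], 0.93, array([ 0.5576, -0.0189,  0.055 ]))]
pan [([285.4, 223.8], 0.6, array([ 0.5718, -0.0174,  0.055 ]))]
```

View pics/w1.png

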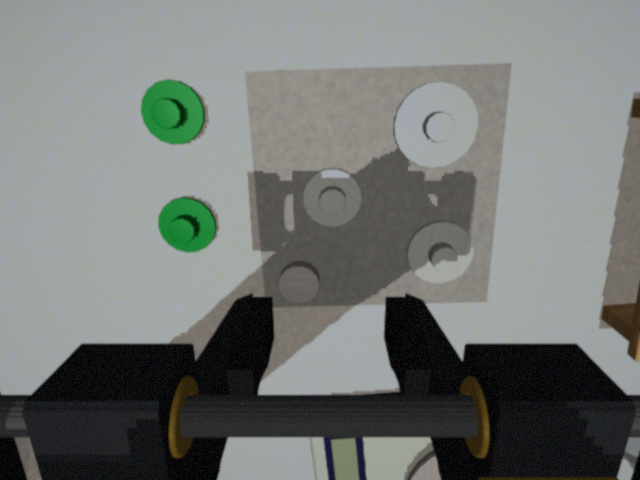

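The wrist view shows the small lid with its disc at (332,198) and knob top at (332,200), in the gripper's shadow. The tealight is at (299,282), and there is free room on both sides along x.

```bash
python3 - <<'E'
from h import *
print(at("wrist",(332,198),.012),at("wrist",(331.5,199.5),.027), bot.get_calibration("wrist").keys())
im=cv2.imread("pics/w1.png")[150:250,280:390]; cv2.imwrite("pics/w1c.png",cv2.resize(cv2.convertScaleAbs(im,alpha=1.6),None,fx=6,fy=6,interpolation=2)[:600])
E
```

```text
[0.4369 0.2545 0.012 ] [0.4364 0.2571 0.027 ] dict_keys(['fx', 'fy', 'cx', 'cy', 'world_to_cam'])
```

View pics/w1c.png

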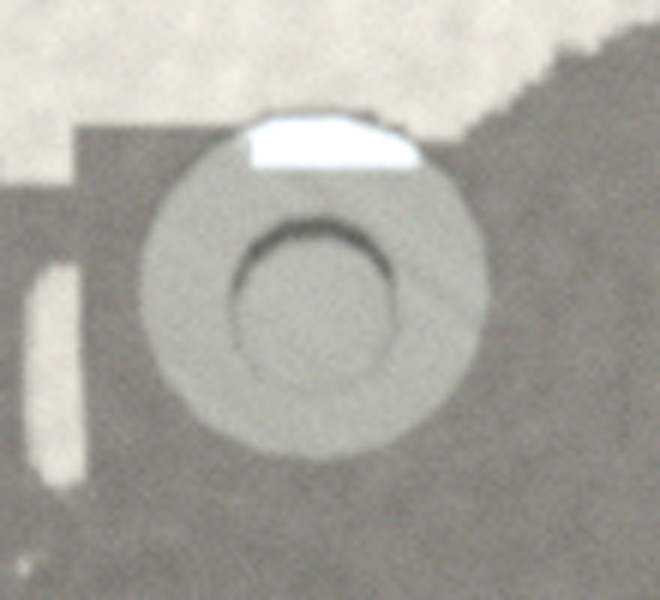

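The lid is at about (0.437, 0.2547), with the disc and knob measurements agreeing. I'll descend and grip the knob.

>>> {"op": "send_rows", "data": {
  "commands": [0,0,0,2.5,3,-50,0.5,0,0,0,0,0,-60,0.5,0,0,0,0,0,-50,0.5,0,0,0,0,0,-17,0.5,0,0,0,0,0,0,0.5]
}}

```text
time_s: 3.78
ee_pos: [0.4367, 0.2549, 0.0167]
tcp_rot: [[0.0, 1.0, -0.001], [1.0, -0.0, -0.001], [-0.001, -0.001, -1.0]]
ft_force: [-0.0, -0.3, 1.3]
gripper_width: 0.5
grip_force: 0.0
```

>>> {"op": "send_rows", "data": {
  "commands": [0,0,0,0,0,0,0.1,0,0,0,0,0,0,0.1,0,0,0,0,0,0,0.1,0,0,0,0,0,0,0.1],
  "squeeze": 25
}}

```text
time_s: 4.28
ee_pos: [0.4373, 0.2555, 0.018]
tcp_rot: [[0.0, 1.0, 0.002], [1.0, -0.0, 0.001], [0.001, 0.002, -1.0]]
ft_force: [-0.9, -0.8, 7.6]
gripper_width: 0.235
grip_force: 25.0
```

>>> {"op": "send_rows", "data": {
  "commands": [0,0,0,0,0,40,0.1,0,0,0,0,0,60,0.1,0,0,0,0,0,60,0.1,0,0,0,30,-45,20,0.1,0,0,0,30,-50,20,0.1]
}}

```text
time_s: 4.9
ee_pos: [0.4972, 0.1598, 0.2187]
tcp_rot: [[-0.003, 1.0, 0.002], [1.0, 0.003, 0.001], [0.001, 0.002, -1.0]]
ft_force: [1.1, -0.0, -0.3]
gripper_width: 0.234
grip_force: 25.0
```

>>> {"op": "send_rows", "data": {
  "commands": [0,0,0,30,-50,0,0.1,0,0,0,31,-50,0,0.1,0,0,0,0,0,0,0.1,0,0,0,0,0,0,0.1]
}}

```text
time_s: 5.4
ee_pos: [0.557, 0.0606, 0.2167]
tcp_rot: [[-0.0, 1.0, -0.001], [1.0, 0.0, 0.001], [0.001, -0.001, -1.0]]
ft_force: [-0.6, -0.2, -1.2]
gripper_width: 0.238
grip_force: 25.0
```

```bash
python3 - <<'E'
from h import *
s=bot.read_state(); print(s["time_s"],s["ee_pos"],s["gripper_width"],s["ft_force"])
im=save("wrist","w2")
for n in("jar_small","pan","tare_top","lid_small"): print(n,[(d["xy"],d["p"],at("wrist",d["xy"],.055)) for d in bot.tip_of(n,"wrist")])
save("side","s2"); save("scene","c2")
for cam in("side","scene"):
  for n in("jar_small","pan","lid_small"): print(cam,n,[(d["xy"],d["p"],at(cam,d["xy"],.055)) for d in bot.tip_of(n,cam)[:2]])
E
```

```text
5.4 [0.55698574 0.06057009 0.21674712] 0.23767894949282584 [-0.59558325 -0.19987179 -1.20476048]
jar_small []
pan []
tare_top []
lid_small [([330.1, 299.1], 0.91, array([ 0.5581, -0.0159,  0.055 ]))]
side jar_small [([331.6, 216.6], 0.74, array([ 0.5608, -0.0191,  0.055 ]))]
side pan [([325.8, 215.8], 0.8, array([ 0.5732, -0.0153,  0.055 ]))]
side lid_small [([362.9, 395.7], 0.96, array([0.304 , 0.3516, 0.055 ])), ([388.7, 357.1], 0.87, array([0.2982, 0.2609, 0.055 ]))]
scene jar_small [([287.7, 217.8], 0.68, array([ 0.5561, -0.0228,  0.055 ]))]
scene pan [([288.7, 225.6], 0.82, array([ 0.5712, -0.0086,  0.055 ]))]
scene lid_small [([319.1, 196.8], 0.66, array([0.4682, 0.0014, 0.055 ])), ([467.8, 232.5], 0.59, array([0.3545, 0.3253, 0.055 ]))]
```

View pics/w2.png

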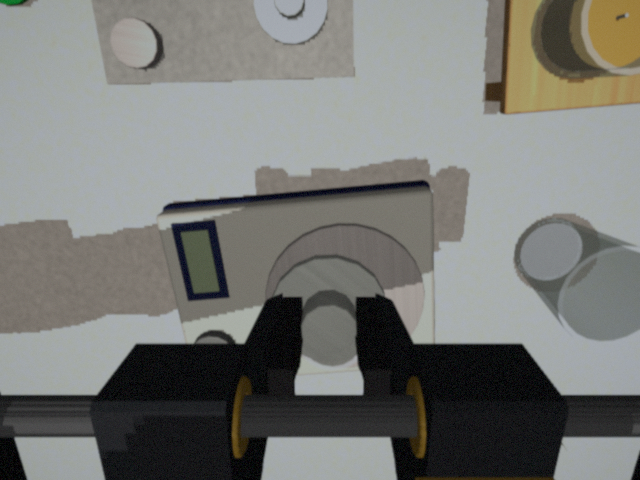

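The held lid, at (330,300), hides the jar, so I'll pass over to its −y side where the wrist camera looks straight at it.

>>> {"op": "send_rows", "data": {
  "commands": [0,0,0,0,-50,0,0.1,0,0,0,0,-50,0,0.1,0,0,0,0,-50,0,0.1,0,0,0,0,0,0,0.1,0,0,0,0,0,0,0.1]
}}

```text
time_s: 6.68
ee_pos: [0.5575, -0.0892, 0.2167]
tcp_rot: [[-0.0, 1.0, -0.0], [1.0, 0.0, 0.001], [0.001, -0.0, -1.0]]
ft_force: [1.3, -0.1, -1.5]
gripper_width: 0.24
grip_force: 25.0
```

```bash
python3 - <<'E'
from h import *
s=bot.read_state(); print(s["time_s"],s["ee_pos"],s["gripper_width"],s["ft_force"])
im=save("wrist","w3")
for n in("jar_small","pan","tare_top"): print(n,[(d["xy"],d["p"],at("wrist",d["xy"],.055)) for d in bot.tip_of(n,"wrist")])
for d in bot.tip_of("lid_small","wrist"): print("lid",d,at("wrist",d["xy"],s["ee_pos"][2]-.015))
E
```

```text
6.675 [ 0.55753071 -0.08923322  0.21665395] 0.23957444555898497 [ 1.34031633 -0.1271128  -1.48814429]
jar_small [([333.2, 111.4], 0.87, array([ 0.5603, -0.0169,  0.055 ]))]
pan []
tare_top [([190.7, 190.8], 0.78, array([ 0.4535, -0.0749,  0.055 ]))]
lid {'xy': [329.2, 297.8], 'p': 0.96} [ 0.5576 -0.0881  0.2017]
```

View pics/w3.png

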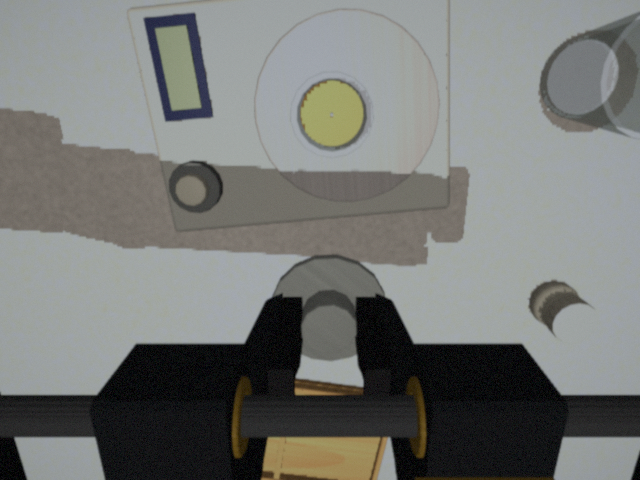

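The wrist view shows the jar with its wax centred near (333,114), the button at (191,189), and the held lid at (329,298). The lid is well centred in the fingers.

```bash
python3 - <<'E'
from h import *
im=cv2.imread("pics/w3.png"); h=cv2.cvtColor(im,cv2.COLOR_BGR2HSV)
m=cv2.inRange(h,(18,70,60),(36,255,255)); m[180:]=0; m[:, :270]=0; m[:,400:]=0
c=max(cv2.findContours(m,0,1)[0],key=cv2.contourArea); e=cv2.fitEllipse(c); print("wax",e,at("wrist",e[0],.095),at("wrist",e[0],.075))
cr=im[60:160,270:390]; cv2.imwrite("pics/w3c.png",cv2.resize(cv2.convertScaleAbs(cr,alpha=2,beta=-200),None,fx=6,fy=6,interpolation=2))
E
```

```text
wax ((331.5086975097656, 112.81570434570312), (62.040870666503906, 64.93650817871094), 179.8759765625) [ 0.5589 -0.0166  0.095 ] [ 0.559  -0.0175  0.075 ]
```

View pics/w3c.png

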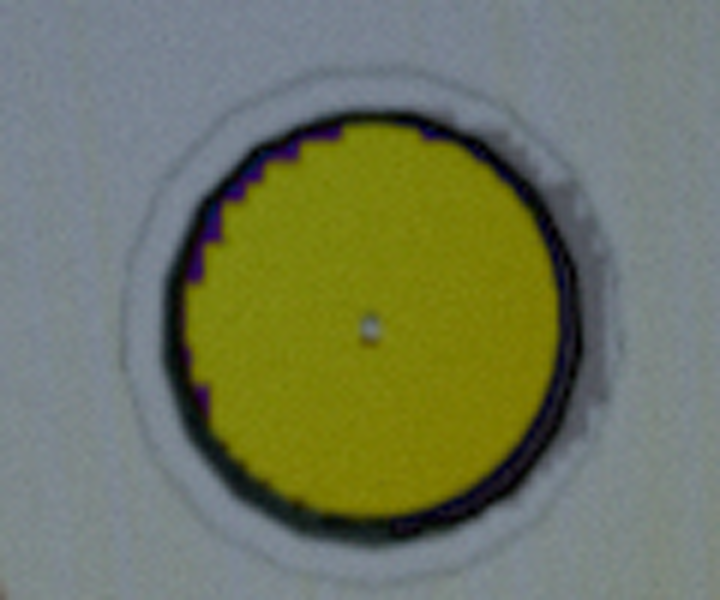

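The outer ring, inner rim and wick in the crop all centre near pixel (332,114.3).

```bash
python3 - <<'E'
from h import *
print(at("wrist",(331.9,114.1),.115),at("wrist",(332,114.6),.115),at("wrist",(331.7,114.6),.095))
im=cv2.imread("pics/w3.png")
print("lid disc", at("wrist",(329,307),.21),at("wrist",(329.5,310),.21)); print("button",at("wrist",(191,189),.045))
E
```

```text
[ 0.559  -0.0164  0.115 ] [ 0.5591 -0.0167  0.115 ] [ 0.559  -0.0177  0.095 ]
lid disc [ 0.5576 -0.088   0.21  ] [ 0.5578 -0.0894  0.21  ]
button [ 0.4505 -0.076   0.045 ]
```

>>> {"op": "send_rows", "data": {
  "commands": [0,0,0,1.4,36,0,0.1,0,0,0,0,35.5,0,0.1,0,0,0,0,0,-45,0.1,0,0,0,0,0,-30,0.1,0,0,0,0,0,0,0.1]
}}

```text
time_s: 7.55
ee_pos: [0.5571, -0.0178, 0.1399]
tcp_rot: [[-0.001, 1.0, -0.005], [1.0, 0.001, -0.0], [-0.0, -0.005, -1.0]]
ft_force: [0.2, -0.3, -0.3]
gripper_width: 0.236
grip_force: 25.0
```

>>> {"op": "send_rows", "data": {
  "commands": [0,0,0,0,0,-6,0.1,0,0,0,0,0,-5,0.1,0,0,0,0,0,-3,0.1,0,0,0,0,0,0,0.1]
}}

```text
time_s: 8.05
ee_pos: [0.5589, -0.0185, 0.1278]
tcp_rot: [[0.0, 1.0, 0.0], [1.0, -0.0, -0.0], [-0.0, 0.0, -1.0]]
ft_force: [0.9, -0.2, -0.3]
gripper_width: 0.236
grip_force: 25.0
```

```bash
python3 - <<'E'
from h import *
s=bot.read_state(); print(s["time_s"],s["ee_pos"],s["ft_force"],s["ft_torque"])
a=save("side","s4");
cv2.imwrite("pics/s4c.png",cv2.resize(cv2.cvtColor(a,cv2.COLOR_RGB2BGR)[150:270,260:420],None,fx=5,fy=5,interpolation=2))
E
```

```text
8.05 [ 0.55894294 -0.01853686  0.12783061] [ 0.86978312 -0.19680723 -0.33422889] [-0.01258268  0.0247858   0.0180652 ]
```

View pics/s4c.png

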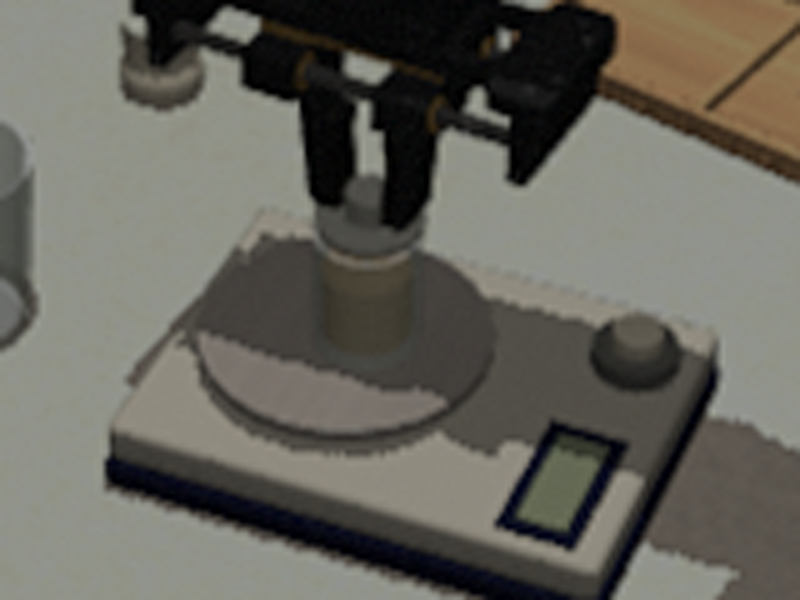

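The side view shows the lid in line with the jar, and no force has built up with the step 2 mm into the mouth. I'll lower the last bit and release.

>>> {"op": "send_rows", "data": {
  "commands": [0,0,0,0,0,-2,0.1,0,0,0,0,0,-1,0.1,0,0,0,0,0,0,0.1]
}}

```text
time_s: 8.48
ee_pos: [0.559, -0.0185, 0.125]
tcp_rot: [[0.0, 1.0, 0.0], [1.0, -0.0, -0.0], [-0.0, 0.0, -1.0]]
ft_force: [-0.7, -1.0, 2.9]
gripper_width: 0.234
grip_force: 25.0
```

>>> {"op": "send_rows", "data": {
  "commands": [0,0,0,0,0,0,0.6,0,0,0,0,0,0,0.6,0,0,0,0,0,30,0.9,0,0,0,0,-35,50,0.9,0,0,0,0,-35,20,0.9]
}}

```text
time_s: 9.1
ee_pos: [0.5603, -0.0892, 0.2275]
tcp_rot: [[-0.001, 1.0, 0.004], [1.0, 0.001, -0.0], [-0.0, 0.004, -1.0]]
ft_force: [1.0, -0.7, -1.0]
gripper_width: 0.781
grip_force: 0.0
```

>>> {"op": "send_rows", "data": {
  "commands": [0,0,0,0,0,0,0.9,0,0,0,0,0,0,0.9]
}}

```text
time_s: 9.35
ee_pos: [0.5585, -0.0876, 0.224]
tcp_rot: [[-0.001, 1.0, -0.001], [1.0, 0.001, 0.001], [0.001, -0.001, -1.0]]
ft_force: [0.2, 0.9, -0.4]
gripper_width: 0.898
grip_force: 0.0
```

```bash
python3 - <<'E'
from h import *
s=bot.read_state(); print(s["time_s"],s["ee_pos"],s["gripper_width"])
im=save("wrist","w5"); save("side","s5"); bot.get_image("scene")
for n,z in dict(lid_small=.11,jar_small=.055,tare_top=.045,free_bay=.006).items(): print(n,[(d["xy"],d["p"],at("wrist",d["xy"],z)) for d in bot.tip_of(n,"wrist")[:2]])
for cam in("side","scene"):
  for n,z in dict(bottle=0,pot=0,beaker=0,free_bay=.006,lid_small=.11,jar_small=.055).items(): print(cam,n,[(d["xy"],d["p"],at(cam,d["xy"],z)) for d in bot.tip_of(n,cam)[:2]])
E
```

```text
9.35 [ 0.55848253 -0.08758889  0.22403303] 0.8975697179975232
lid_small [([329.5, 119.1], 0.81, array([ 0.5584, -0.0184,  0.11  ]))]
jar_small []
tare_top [([192.9, 190.7], 0.64, array([ 0.4502, -0.0781,  0.045 ]))]
free_bay [([330.9, 431.1], 0.78, array([ 0.5611, -0.3568,  0.006 ]))]
side bottle [([347.1, 141.4], 0.59, array([ 0.6988, -0.367 ,  0.    ]))]
side pot [([290.0, 168.1], 0.56, array([ 0.7724, -0.1899,  0.    ])), ([210.9, 418.6], 0.56, array([0.5243, 0.4837, 0.    ]))]
side beaker [([253.4, 212.1], 0.6, array([ 0.7591, -0.0008,  0.    ])), ([219.4, 247.9], 0.24, array([0.7579, 0.1362, 0.    ]))]
side free_bay [([392.3, 156.5], 0.85, array([ 0.5601, -0.3536,  0.006 ]))]
side lid_small [([386.2, 359.5], 0.68, array([0.2873, 0.3051, 0.11  ])), ([365.4, 396.5], 0.59, array([0.287 , 0.3832, 0.11  ]))]
side jar_small [([330.4, 220.3], 0.77, array([ 0.5573, -0.007 ,  0.055 ]))]
scene bottle [([492.8, 339.0], 0.67, array([0.5198, 0.4824, 0.    ])), ([139.6, 199.9], 0.64, array([ 0.6973, -0.3684,  0.    ]))]
scene pot [([169.7, 258.7], 0.61, array([ 0.7721, -0.1967,  0.    ]))]
scene beaker [([242.2, 300.3], 0.89, array([0.7553, 0.0014, 0.    ]))]
scene free_bay [([179.0, 162.3], 0.94, array([ 0.5598, -0.3668,  0.006 ])), ([289.9, 218.0], 0.7, array([ 0.53  , -0.0389,  0.006 ]))]
scene lid_small [([434.0, 211.3], 0.73, array([0.3874, 0.2448, 0.11  ])), ([492.6, 339.6], 0.72, array([0.575 , 0.4696, 0.11  ]))]
scene jar_small [([289.2, 218.2], 0.6, array([ 0.555 , -0.0195,  0.055 ]))]
```

View pics/w5.png

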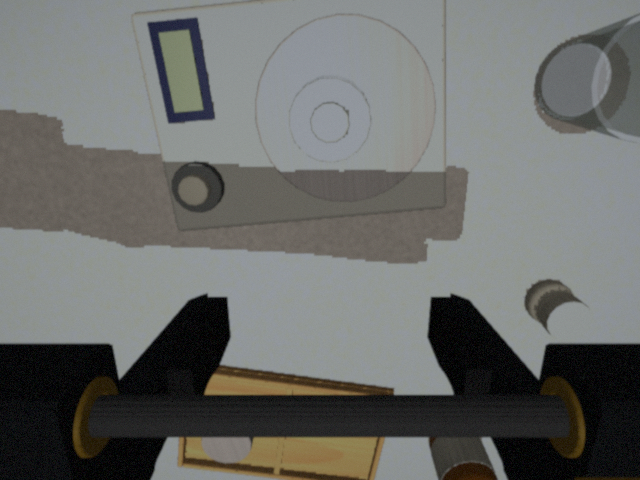

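The wrist view shows the lid flat and centred on the jar (disc at (330,119), knob at (330,121)), and the empty bay sits right of the divider. The bottle stands near the bay's right end, so I'll set the jar a little left of the bay's centre.

>>> {"op": "send_rows", "data": {
  "commands": [0,0,0,0,35,0,0.9,0,0,0,0,35,0,0.9,0,0,0,0,0,-50,0.9,0,0,0,0,0,-50,0.9,0,0,0,0,0,-40,0.9]
}}

```text
time_s: 10.92
ee_pos: [0.5584, -0.0184, 0.083]
tcp_rot: [[-0.0, 1.0, -0.001], [1.0, 0.0, -0.0], [-0.0, -0.001, -1.0]]
ft_force: [-0.3, -0.7, 0.0]
gripper_width: 0.903
grip_force: 0.0
```

>>> {"op": "send_rows", "data": {
  "commands": [0,0,0,0,0,-5,0.75,0,0,0,0,0,0,0.65,0,0,0,0,0,0,0.6,0,0,0,0,0,0,0.4,0,0,0,0,0,0,0.4],
  "squeeze": 25
}}

```text
time_s: 11.55
ee_pos: [0.5599, -0.0185, 0.0813]
tcp_rot: [[-0.0, 1.0, 0.002], [1.0, 0.0, -0.0], [-0.0, 0.002, -1.0]]
ft_force: [-1.2, 0.4, 5.6]
gripper_width: 0.541
grip_force: 25.0
```

>>> {"op": "send_rows", "data": {
  "commands": [0,0,0,0,0,0,0.4,0,0,0,0,0,0,0.4]
}}

```text
time_s: 11.8
ee_pos: [0.5599, -0.0185, 0.0813]
tcp_rot: [[-0.0, 1.0, 0.002], [1.0, 0.0, -0.0], [-0.0, 0.002, -1.0]]
ft_force: [-1.7, -0.8, 7.7]
gripper_width: 0.543
grip_force: 25.0
```

>>> {"op": "send_rows", "data": {
  "commands": [0,0,0,0,0,8,0.4,0,0,0,0,0,20,0.4,0,0,0,0,0,25,0.4,0,0,0,0,-10,15,0.4,0,0,0,0,-25,0,0.4],
  "squeeze": 30
}}

```text
time_s: 12.42
ee_pos: [0.5598, -0.0533, 0.1493]
tcp_rot: [[-0.002, 1.0, 0.003], [1.0, 0.002, 0.0], [0.0, 0.003, -1.0]]
ft_force: [-0.9, -0.6, -2.0]
gripper_width: 0.54
grip_force: 30.0
```

>>> {"op": "send_rows", "data": {
  "commands": [0,0,0,-2,-40,0,0.4,0,0,0,-2,-45,0,0.4,0,0,0,-2,-45,0,0.4,0,0,0,-2,-45,0,0.4,0,0,0,-2,-45,0,0.4]
}}

```text
time_s: 13.05
ee_pos: [0.5481, -0.2758, 0.1478]
tcp_rot: [[0.001, 1.0, -0.0], [1.0, -0.001, -0.0], [-0.0, -0.0, -1.0]]
ft_force: [0.7, -0.7, -0.4]
gripper_width: 0.539
grip_force: 30.0
```

>>> {"op": "send_rows", "data": {
  "commands": [0,0,0,0,-42,0,0.4,0,0,0,0,-30,0,0.4,0,0,0,0,0,0,0.4,0,0,0,0,0,0,0.4]
}}

```text
time_s: 13.55
ee_pos: [0.5486, -0.3447, 0.1475]
tcp_rot: [[-0.0, 1.0, -0.001], [1.0, 0.0, 0.001], [0.001, -0.001, -1.0]]
ft_force: [-0.6, 1.1, -1.5]
gripper_width: 0.539
grip_force: 30.0
```

```bash
python3 - <<'E'
from h import *
s=bot.read_state(); print(s["time_s"],s["ee_pos"],s["gripper_width"],s["ft_force"])
a=save("side","s6"); b=save("scene","c6")
for cam in("side","scene"):
  for n,z in dict(jar_small=.12,bottle=0,free_bay=.006).items(): print(cam,n,[(d["xy"],d["p"],at(cam,d["xy"],z)) for d in bot.tip_of(n,cam)[:1]])
v=np.hstack([cv2.resize(x,(400,600)) for x in (a[20:260,270:430],b[50:290,130:290])]) 
cv2.imwrite("pics/v6.png",cv2.cvtColor(v,cv2.COLOR_RGB2BGR))
E
```

```text
13.55 [ 0.54863189 -0.34469141  0.14745692] 0.5393969382946676 [-0.55326886  1.07698015 -1.50691315]
side jar_small [([397.7, 118.3], 0.87, array([ 0.5567, -0.3569,  0.12  ]))]
side bottle [([350.6, 142.8], 0.88, array([ 0.6875, -0.3656,  0.    ]))]
side free_bay [([390.2, 156.5], 0.6, array([ 0.5649, -0.351 ,  0.006 ]))]
scene jar_small [([176.1, 130.2], 0.8, array([ 0.5457, -0.3521,  0.12  ]))]
scene bottle [([140.9, 198.9], 0.96, array([ 0.6934, -0.368 ,  0.    ]))]
scene free_bay [([181.3, 164.9], 0.9, array([ 0.5626, -0.3564,  0.006 ]))]
```

View pics/v6.png

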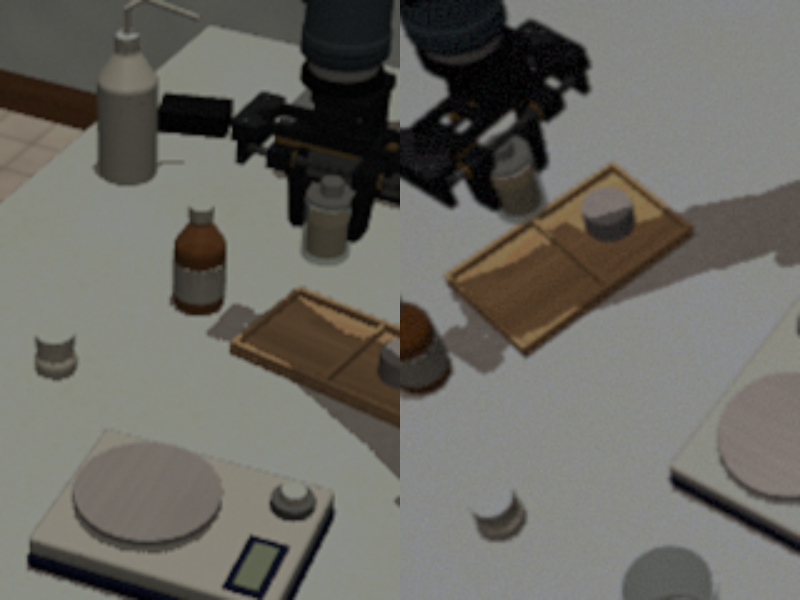

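The lid is still seated, the jar hangs upright over the bay, and the bottle is clear. I'll lower it now.

>>> {"op": "send_rows", "data": {
  "commands": [0,0,0,1,0,-30,0.4,0,0,0,0,0,-40,0.4,0,0,0,0,0,-28,0.4,0,0,0,0,0,-10,0.4,0,0,0,0,0,0,0.4]
}}

```text
time_s: 14.58
ee_pos: [0.5499, -0.3454, 0.0397]
tcp_rot: [[-0.0, 1.0, -0.0], [1.0, 0.0, 0.0], [0.0, -0.0, -1.0]]
ft_force: [-0.4, -0.4, -2.2]
gripper_width: 0.536
grip_force: 30.0
```

>>> {"op": "send_rows", "data": {
  "commands": [0,0,0,0,0,-4,0.4,0,0,0,0,0,-2,0.4,0,0,0,0,0,0,0.4]
}}

```text
time_s: 14.95
ee_pos: [0.5501, -0.3456, 0.0341]
tcp_rot: [[-0.0, 1.0, 0.0], [1.0, 0.0, -0.0], [-0.0, 0.0, -1.0]]
ft_force: [0.3, 0.0, -2.3]
gripper_width: 0.543
grip_force: 30.0
```

>>> {"op": "send_rows", "data": {
  "commands": [0,0,0,0,0,-1.2,0.4,0,0,0,0,0,-0.6,0.4,0,0,0,0,0,0,0.4]
}}

```text
time_s: 15.32
ee_pos: [0.55, -0.3456, 0.0324]
tcp_rot: [[0.0, 1.0, 0.0], [1.0, -0.0, -0.0], [-0.0, 0.0, -1.0]]
ft_force: [-1.9, 0.6, 3.4]
gripper_width: 0.54
grip_force: 30.0
```

>>> {"op": "send_rows", "data": {
  "commands": [0,0,0,0,0,0,0.57,0,0,0,0,0,0,0.65,0,0,0,0,0,0,0.72,0,0,0,0,0,0,0.75,0,0,0,0,0,20,0.75]
}}

```text
time_s: 15.95
ee_pos: [0.5487, -0.3448, 0.0512]
tcp_rot: [[-0.0, 1.0, -0.003], [1.0, 0.0, 0.002], [0.002, -0.003, -1.0]]
ft_force: [0.2, -0.0, 0.1]
gripper_width: 0.751
grip_force: 0.0
```

>>> {"op": "send_rows", "data": {
  "commands": [0,0,0,0,0,40,0.75,0,0,0,0,0,50,0.75,0,0,0,0,0,50,0.6,0,0,0,0,0,0,0.2,0,0,0,0,0,0,0]
}}

```text
time_s: 16.58
ee_pos: [0.5498, -0.3454, 0.1925]
tcp_rot: [[-0.0, 1.0, 0.0], [1.0, 0.0, -0.0], [-0.0, 0.0, -1.0]]
ft_force: [-0.2, 0.6, -0.3]
gripper_width: 0.436
grip_force: 0.0
```

```bash
python3 - <<'E'
from h import *
s=bot.read_state(); print(s["time_s"],s["ee_pos"],s["gripper_width"],s["ft_force"])
for cam in ("side","scene"):
  save(cam,cam+"7")
  for n,z in dict(jar_small=.006,lid_small=.061,free_bay=.006,tare_top=.045,tin=.006).items(): print(cam,n,[(d["xy"],round(d["p"],2),at(cam,d["xy"],z)) for d in bot.tip_of(n,cam)[:2]])
c=cv2.imread("pics/side7.png"); d=cv2.imread("pics/scene7.png")
cv2.imwrite("pics/v7.png",np.hstack([cv2.resize(c[60:220,300:460],(400,400)),cv2.resize(d[80:240,120:280],(400,400))]))
E
```

```text
16.575 [ 0.54975163 -0.34538596  0.1925426 ] 0.435893396716771 [-0.24572151  0.60814716 -0.2667526 ]
side jar_small [([393.7, 159.8], 0.81, array([ 0.551, -0.342,  0.006]))]
side lid_small [([386.7, 360.6], 0.81, array([0.2969, 0.2733, 0.061 ])), ([397.3, 139.2], 0.65, array([ 0.5518, -0.3555,  0.061 ]))]
side free_bay [([392.5, 156.7], 0.95, array([ 0.5593, -0.3531,  0.006 ]))]
side tare_top [([219.2, 248.4], 0.69, array([0.7253, 0.1729, 0.045 ])), ([387.5, 213.0], 0.43, array([ 0.4623, -0.0997,  0.045 ]))]
side tin [([428.8, 167.7], 0.62, array([ 0.4589, -0.3535,  0.006 ])), ([351.9, 321.5], 0.31, array([0.4064, 0.1851, 0.006 ]))]
scene jar_small [([188.5, 162.2], 0.88, array([ 0.5456, -0.3476,  0.006 ])), ([491.5, 338.7], 0.27, array([0.5238, 0.4792, 0.006 ]))]
scene lid_small [([432.2, 212.6], 0.85, array([0.3584, 0.2363, 0.061 ])), ([183.2, 147.2], 0.65, array([ 0.5446, -0.3494,  0.061 ]))]
scene free_bay [([179.7, 164.1], 0.64, array([ 0.563 , -0.3614,  0.006 ])), ([244.0, 299.7], 0.49, array([0.7535, 0.0059, 0.006 ]))]
scene tare_top [([291.4, 173.7], 0.48, array([ 0.4462, -0.0954,  0.045 ]))]
scene tin [([216.1, 141.3], 0.67, array([ 0.4529, -0.3369,  0.006 ]))]
```

View pics/v7.png

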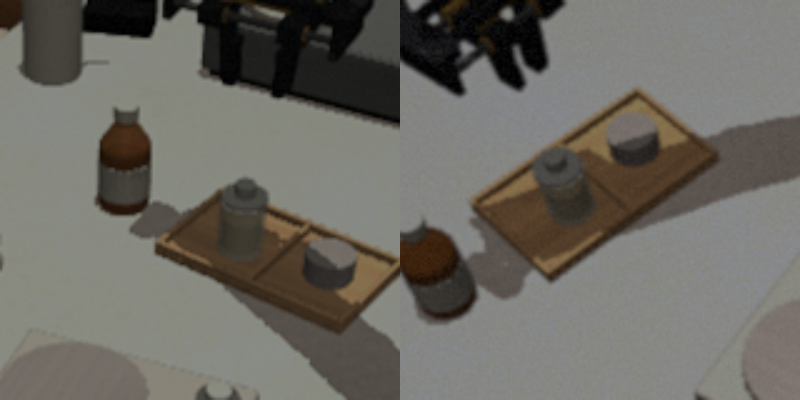

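The closed candle stands upright in the bay, well inside the walls, with the lid seated and released. Next is the button, at about (0.453, −0.0755).

>>> {"op": "send_rows", "data": {
  "commands": [0,0,0,-16,45,0,0,0,0,0,-16,45,0,0,0,0,0,-16,45,0,0,0,0,0,-16,45,0,0,0,0,0,-16,45,0,0]
}}

```text
time_s: 17.8
ee_pos: [0.4694, -0.1191, 0.1922]
tcp_rot: [[-0.0, 1.0, 0.001], [1.0, 0.0, -0.0], [-0.0, 0.001, -1.0]]
ft_force: [1.7, 0.2, -0.4]
gripper_width: 0.002
grip_force: 0.0
```

>>> {"op": "send_rows", "data": {
  "commands": [0,0,0,-17,45,0,0,0,0,0,0,0,-50,0,0,0,0,0,0,-50,0,0,0,0,0,0,-25,0,0,0,0,0,0,0,0]
}}

```text
time_s: 18.42
ee_pos: [0.4517, -0.0753, 0.0657]
tcp_rot: [[-0.0, 1.0, -0.003], [1.0, 0.0, 0.0], [0.0, -0.003, -1.0]]
ft_force: [-0.4, 0.3, 0.6]
gripper_width: 0.003
grip_force: 0.0
```

>>> {"op": "send_rows", "data": {
  "commands": [0,0,0,0,0,-5,0,0,0,0,0,0,-4,0,0,0,0,0,0,0,0]
}}

```text
time_s: 18.8
ee_pos: [0.4539, -0.0757, 0.0586]
tcp_rot: [[0.0, 1.0, 0.002], [1.0, -0.0, -0.0], [-0.0, 0.002, -1.0]]
ft_force: [1.2, -0.5, 1.5]
gripper_width: 0.004
grip_force: 1.0
```

>>> {"op": "send_rows", "data": {
  "commands": [0,0,0,0,0,-3,0,0,0,0,0,0,-3,0,0,0,0,0,0,0,0]
}}

```text
time_s: 19.18
ee_pos: [0.454, -0.0757, 0.0547]
tcp_rot: [[0.0, 1.0, 0.002], [1.0, -0.0, -0.0], [-0.0, 0.002, -1.0]]
ft_force: [-8.5, 2.2, 42.7]
gripper_width: 0.007
grip_force: 21.5
```

>>> {"op": "send_rows", "data": {
  "commands": [0,0,0,0,0,2,0,0,0,0,0,0,0,0]
}}

```text
time_s: 19.42
ee_pos: [0.454, -0.0756, 0.0552]
tcp_rot: [[0.0, 1.0, 0.002], [1.0, -0.0, -0.0], [-0.0, 0.002, -1.0]]
ft_force: [-2.7, 0.5, 17.4]
gripper_width: 0.003
grip_force: 8.8
```

>>> {"op": "send_rows", "data": {
  "commands": [0,0,0,0,0,1,0,0,0,0,0,0,0,0]
}}

```text
time_s: 19.68
ee_pos: [0.4539, -0.0756, 0.0554]
tcp_rot: [[-0.0, 1.0, 0.002], [1.0, 0.0, -0.0], [-0.0, 0.002, -1.0]]
ft_force: [1.2, -1.1, 6.9]
gripper_width: 0.004
grip_force: 3.3
```

>>> {"op": "send_rows", "data": {
  "commands": [0,0,0,0,0,1,0,0,0,0,0,0,0,0]
}}

```text
time_s: 19.92
ee_pos: [0.4537, -0.0756, 0.0561]
tcp_rot: [[-0.0, 1.0, 0.001], [1.0, 0.0, -0.0], [-0.0, 0.001, -1.0]]
ft_force: [3.8, -0.9, 3.3]
gripper_width: 0.006
grip_force: 1.7
```

>>> {"op": "send_rows", "data": {
  "commands": [0,0,0,0,0,1,0,0,0,0,0,0,0,0]
}}

```text
time_s: 20.18
ee_pos: [0.4528, -0.0754, 0.0569]
tcp_rot: [[-0.0, 1.0, -0.0], [1.0, 0.0, 0.0], [0.0, -0.0, -1.0]]
ft_force: [2.1, 0.4, 3.0]
gripper_width: 0.004
grip_force: 1.5
```

>>> {"op": "send_rows", "data": {
  "commands": [0,0,0,0,0,2,0,0,0,0,0,0,0,0]
}}

```text
time_s: 20.42
ee_pos: [0.4524, -0.0754, 0.0588]
tcp_rot: [[-0.0, 1.0, -0.001], [1.0, 0.0, 0.0], [0.0, -0.001, -1.0]]
ft_force: [-0.0, -0.6, 1.4]
gripper_width: 0.001
grip_force: 1.0
```

The force falls off like a spring from the hard stop at 55 mm to nearly nothing at 59–60 mm, so the button was fully pressed. I'll retreat, check, and hand in.

>>> {"op": "send_rows", "data": {
  "commands": [0,0,0,0,0,40,0,0,0,0,0,0,60,0,0,0,0,0,0,50,0,0,0,0,0,0,0,0,0,0,0,0,0,0,0]
}}

```text
time_s: 21.05
ee_pos: [0.4515, -0.0754, 0.2079]
tcp_rot: [[-0.0, 1.0, -0.003], [1.0, 0.0, 0.0], [0.0, -0.003, -1.0]]
ft_force: [0.3, 0.3, -0.6]
gripper_width: 0.006
grip_force: 0.0
```

```bash
python3 - <<'E'
from h import *
s=bot.read_state(); print(s["time_s"],s["ee_pos"],s["ft_force"])
bot.get_image("scene"); print(bot.tip_of("jar_small","scene")[:1],bot.tip_of("lid_small","scene")[:2])
print(bot.sign_off())
E
```

```text
21.05 [ 0.45147435 -0.07539768  0.20785173] [ 0.31779915  0.25125981 -0.62898742]
[{'xy': [188.3, 165.8], 'p': 0.69}] [{'xy': [187.6, 162.8], 'p': 0.72}, {'xy': [433.7, 214.3], 'p': 0.63}]
the job is handed in; nothing more can be done
None
```

The small candle was closed with its matching lid and moved upright into the tray's empty bay, and the zero button was pressed to its stop; the job is handed in after 21 s of robot time, and the hand-in gave no verdict.

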